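# Tip the dressing stone flat and close the splash hood

## Task

The dressing stone standing on end in the grinding machine's trough is in the way of the splash hood. With the outside of the fingers, push the stone over so that it lies flat along the trough, wholly inside it; then push the hood over and down until it is fully closed, and move clear. Do not lift the stone, and leave everything else on the bench alone.

Things in the scene. Friction and masses are not known exactly. Their poses are not given: they have to be found in the camera images.
- station: Flat-lap glass grinder fixed to the bench: green base 320 (its x) x 260 (y) x 45 mm high, white rims to 60 mm above the bench. Origin: centre of its underside; z up; its +x points away from the robot within 0.3 rad. Trough along its -y side; beside it a round lap plate (radius 72 mm, centre x 0, y 32 mm, nut top 67 mm above the bench).
- trough (a point): Middle of the trough's floor, at station x 0, y -83 mm, 45 mm above the bench; axes as the station's. The trough is lined in black rubber, open above, 300 mm long inside (along x) and 59 mm wide, with walls 15 mm high and 5 mm thick.
- stone: Terracotta-red dressing stone, 36 x 36 x 110 mm, about 0.34 kg, loose, at first on end in the trough up to 60 mm from its middle, sides within 7 degrees of its axes. Origin: centre of its lower end; z along its length. Pushed near the top it tips about its lower edge and falls once past 18 degrees. It has room to lie only if tipped away from the nearer end (near the middle, either way).
- stone_mid (a point): Centre of the dressing stone.
- hood (a joint): Angle of the splash hood, rad: 0 fully closed, 1.57 top panel upright; starts at 1.7 to 1.9, leaning out over the station's +y side (stop at 1.95). The hinge is stiff: the hood stays where it is left at any angle; a push of 1 to 5 N near the free edge moves it, all the way down. Closing, the free edge swings over towards the station's -y and down onto the base.
- hood_hinge (a point): On the hood's hinge axis, in the middle of its length; the point turns with the hood. The axis runs along the station's x, at station y = +125 mm, 60 mm above the bench.
- hood_edge (a point): Middle of the hood's free edge, outer corner: closed, 250 mm from the axis towards the station's -y and 60 mm above it. Hood: clear box, yellow edges, open below; top panel 314 mm along the hinge x 250 mm, 60 mm skirts, 4 mm thick; closed, its top is level, 120 mm above the bench. The lying stone fits inside, the standing one does not. To close it push its outer face, on the +y side when open.
- tumbler: Clear glass tumbler, 70 mm wide, 95 mm high, standing on the bench beside the trough. Leave it. Origin: centre of its underside.
- tumbler2: Green glass tumbler, 70 mm wide, 95 mm high, to the robot's right. Leave it. Origin: centre of its underside.
- jar: Amber jar with a red lid, 70 mm wide, 80 mm high, to the robot's right. Leave it. Origin: centre of its underside.
- flask: White plastic bottle with a blue cap, 60 mm wide, 170 mm high, to the robot's left. Leave it. Origin: centre of its underside.
- brush: Hand brush lying on the bench to the robot's left. Leave it.
- felt: Grey felt wheel lying flat, 100 mm across, 22 mm thick, to the robot's left. Leave it. Origin: centre of its underside.
- slip: Blue-white slip stone lying flat, 100 x 30 x 18 mm, to the robot's right. Leave it. Origin: centre of its underside.
Mind the look-alikes: they are no part of the job. Of the things like the stone, leave any that is blue or grey; of the rest the smaller one is meant.

How it is judged:
By the outcome, as a careful person would: the job done as asked, in the order asked, and still so for the second after the job is handed in, with the robot touching nothing.
It also fails if it takes over 59 s, if anything falls off the work surface, if the arm or the gripper's body presses on something with over 40 N, if the wrist force passes 120 N, or if a joint passes its speed limit or range.

## Robot

A 7-joint arm with a two-finger parallel gripper is mounted at the origin on the work surface. World frame = base frame: x ahead of the robot, y to its left, z up, the work surface at z = 0. Lengths are in m, angles in rad, forces in N, time in s.
With the tool pointing down it reaches from about 0.425 to 0.975 m from the base axis. Payload 16.7 kg.
Tool frame: the origin (TCP) lies midway between the tips of the shut fingers; the grasp point (between the pads) lies behind it (r.hold_point_z is the z of the grasp point in the tool frame, in m); z points along the fingers, y is the direction in which the jaws open and shut (so a half turn about z gives the same grasp; the last joint's range is limited). The gripper opens to 85 mm and grips with 20 to 120 N. Pads are 22 mm wide; open, the fingers measure 114 mm over their backs; the gripper's body (76 mm by 85 mm) begins 54 mm behind the grasp point. The pads swing forward as they close: fully open they stand 13 mm farther back than shut.
Start: joints at [-0.149, 0.426, 0.074, 1.606, -0.034, 1.111, -0.067], TCP at [0.675, -0, 0.231] pointing down, gripper open.
Joint ranges: [-2.85, 2.85], [-0.5, 2.14], [-1.23, 1.37], [0.21, 2.46], [-1.02, 4.16], [0.16, 2.05], [-2.73, 2.73]. Speed limits (rad/s): [1.89, 1.89, 2.39, 2.39, 3.01, 3.01, 3.01].

## Interface

Orientations are given as a rotation vector (axis times angle).
In Python, from cell import r, viewer, finder gives the robot as it stands.
- The arm moves only by the tool apply_moves, never from a script. Its arguments are lists of equal length, an entry for each row: "travel": the shift along the tool's x, y, z in cm, a list of three; "twist": the turn about the tool's z in rad. A call has 1 to 20 rows; each row shifts and turns the pose as measured when the row begins, along the tool's axes as they then stand; what a row does not reach is not made up. A row lasts 1/12 s, in which the tool goes at most 41.7 mm and 7.16 degrees, less where a joint would pass 70% of its speed; a pose out of reach is approached as far as the arm can. A call is refused whole if a number of a shift passes 4.17 or a number of a turn 0.125, either way. A call with a gripper value outside its range is refused whole. "gripper" is the opening in per cent of the stroke, from 0 (shut) to 100 (fully open), set as the call begins (left out, the last holds). The fingers move at their own pace and stop on an object; "newtons" is the grip in N (left out, the last holds). Time passes only in rows, so rows that do not move let the fingers close. It gives the time, the measured TCP pose, the force and the opening at its end, in the units of the state.
- r.get_state(): the state, without advancing time (a new reading comes with each control period).
- viewer.capture(name): name is "scene" or "side" or "wrist"; returns a dict with "img" (400x640x3 uint8, blue, green, red), "mtx" (3x3 intrinsics, pixels), "rvec" (rotation vector, rad) and "tvec" (3), from world to camera coordinates, as OpenCV has them. Camera axes: x right, y down, z forward; pixel columns grow to the right and rows downward; lengths in m; the calibration is good to about 2 mm. A picture is of the moment at which its call begins. There is no depth.
- r.sign_off(): hands the job in, once; it reports no verdict.
Trained networks look in a picture, given as the dict that the camera call returned (one of the last four; its "shot" number tells which), for a name from the list of things; names that differ only in an ending like _2 or _b are one class to them, and where a whole thing is asked for, a point or a joint stands for the part that bears it (a point fixed in the world has none). Each returns a list of dicts, best first, with "score" (0 to 1); they miss things now and then, are a little off and sometimes report something else, mostly with a low value. They report only what shows in the picture. A call takes as long as a camera call. They do not tell look-alikes from the thing itself.
- finder.recognise(picture, query): "xy" ([column, row] in pixels, amid what is visible of it).
- finder.tip_of(picture, query): "xy" ([column, row] in pixels: a listed point, or the origin of a listed thing).
The state is a dict: "time": time; "joint_positions": joint angles; "joint_vel": joint speeds; "tau": joint torques, N m; "ee_pos": TCP position; "ee_rot": TCP orientation; "wrist_force": force on the tool from outside, world axes, zero at the start; "wrist_torque": the same for the moment, N m; "opening": finger opening in m.
Only numpy, scipy, OpenCV 4.12 (cv2) and the standard library are available. Lean on these libraries where they do the work, as an engineer would, in place of code of your own. Each camera call takes 0.05 s, during which the arm holds its last target. There are 200 camera calls.

## Working session

There is one attempt and no reset: what is moved stays moved. The work goes in short steps, Python scripts to look and compute and a tool call to move; the robot and the scene stay as the last step left them, time stands still between calls to the robot, and variables do not carry over. Pictures are saved under pics/ and viewed, about 8 in all and at most 12, crops included, and the job is handed in when it is done.

Besides the shell and the picture viewer there is one more tool, called after ">>>" as name(argument=value, ...), one argument or row to a line, values as JSON. apply_moves: Moves the arm, as the interface text tells. Its arguments: {"type":"object","properties":{"travel":{"type":"array"},"twist":{"type":"array"},"gripper":{"type":"number"},"newtons":{"type":"number"}},"required":["travel","twist"]}

```bash
mkdir -p pics; ls; cat > h.py <<'E'
import numpy as np, cv2
from cell import r, viewer, finder
def cap(n,name=None):
    p=viewer.capture(n)
    if name: cv2.imwrite('pics/'+name+'.png',p['img'])
    return p
def RC(p):
    R=cv2.Rodrigues(np.array(p['rvec'],float))[0]; t=np.array(p['tvec'],float).ravel(); return R,t
def onz(p,xy,z):
    R,t=RC(p); d=R.T@np.linalg.inv(p['mtx'])@np.array([xy[0],xy[1],1.]); c=-R.T@t
    return c+d*(z-c[2])/d[2]
def proj(p,X):
    return cv2.projectPoints(np.array(X,float).reshape(-1,3),np.array(p['rvec'],float),np.array(p['tvec'],float),np.array(p['mtx'],float),None)[0].reshape(-1,2)
def tri(obs):
    A=[];b=[]
    for p,xy in obs:
        R,t=RC(p); d=R.T@np.linalg.inv(p['mtx'])@np.array([xy[0],xy[1],1.]); d/=np.linalg.norm(d); c=-R.T@t
        M=np.eye(3)-np.outer(d,d); A.append(M); b.append(M@c)
    return np.linalg.solve(sum(A),sum(b))
E
python3 - <<'E'
from h import *
s=r.get_state(); print(s['time'],s['ee_pos'],s['ee_rot'],s['opening'],r.hold_point_z)
P={}
for n in ['scene','side']:
    p=P[n]=cap(n,n+'0')
    R,t=RC(p); print(n,'cam',(-R.T@t).round(3))
    for q in ['station','trough','stone','stone_mid','hood','hood_hinge','hood_edge','tumbler','tumbler2','jar','flask','brush','felt','slip']:
        try:
            print(q,[(np.round(d['xy']).astype(int).tolist(),round(d['score'],2)) for d in finder.tip_of(p,q)[:3]])
        except Exception as e: print(q,str(e)[:80])
    print('rec stone',[(np.round(d['xy']).astype(int).tolist(),round(d['score'],2)) for d in finder.recognise(p,'stone')])
a=cv2.imread('pics/scene0.png');b=cv2.imread('pics/side0.png')
E
```

```text
pics
0.0 [ 6.74601531e-01 -4.48910069e-05  2.30605714e-01] [-2.22089964e+00 -2.22082564e+00  1.50589321e-03] 0.08517794075676166 -0.0187
scene cam [1.426 0.483 1.039]
station [([310, 225], 0.82)]
trough [([290, 203], 0.81), ([286, 195], 0.18)]
stone [([290, 201], 0.71), ([235, 220], 0.64), ([275, 181], 0.54)]
stone_mid [([234, 202], 0.85), ([287, 195], 0.73), ([276, 172], 0.62)]
hood it knows: brush, felt, flask, hood_edge, hood_hinge, jar, slip, station, stone, 
hood_hinge [([340, 223], 0.67)]
hood_edge [([381, 180], 0.64)]
tumbler [([258, 198], 0.76), ([231, 169], 0.56)]
tumbler2 [([258, 198], 0.76), ([231, 169], 0.56)]
jar [([196, 191], 0.92), ([457, 236], 0.25)]
flask [([445, 297], 0.95)]
brush [([456, 235], 0.97)]
felt [([462, 271], 0.73)]
slip [([255, 155], 0.55)]
rec stone [([233, 205], 0.86), ([290, 202], 0.73), ([272, 167], 0.72)]
side cam [ 0.166 -1.181  1.067]
station [([332, 229], 0.64), ([297, 332], 0.4)]
trough [([338, 234], 0.93)]
stone [([384, 267], 0.95), ([337, 236], 0.84), ([314, 283], 0.71)]
stone_mid [([310, 268], 0.92), ([406, 321], 0.7), ([279, 266], 0.65)]
hood it knows: brush, felt, flask, hood_edge, hood_hinge, jar, slip, station, stone, 
hood_hinge [([323, 196], 0.75)]
hood_edge [([310, 128], 0.84)]
tumbler [([343, 327], 0.81), ([347, 273], 0.57)]
tumbler2 [([343, 327], 0.81), ([347, 273], 0.57)]
jar [([406, 320], 0.89)]
flask [([252, 170], 0.72), ([340, 233], 0.46)]
brush [([254, 172], 0.66), ([339, 221], 0.35)]
felt [([281, 161], 0.49)]
slip [([296, 334], 0.93)]
rec stone [([279, 265], 0.87), ([313, 268], 0.77), ([338, 222], 0.73), ([384, 251], 0.66)]
```

```bash
python3 - <<'E'
import cv2,numpy as np
a=cv2.imread('pics/scene0.png')[100:340,130:530];b=cv2.imread('pics/side0.png')[80:380,180:480]
cv2.imwrite('pics/a.png',cv2.resize(a,None,fx=2,fy=2,interpolation=cv2.INTER_CUBIC)); cv2.imwrite('pics/b.png',cv2.resize(b,None,fx=2,fy=2,interpolation=cv2.INTER_CUBIC))
E
```

```text
(no output)
```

View pics/a.png

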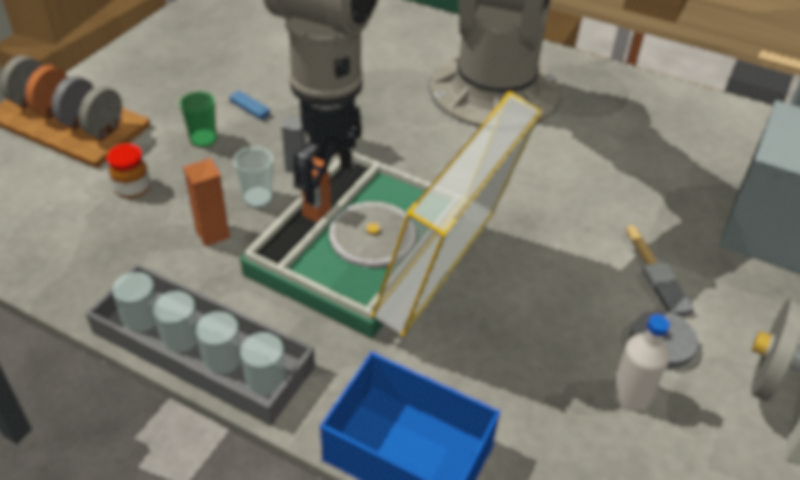

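View pics/b.png

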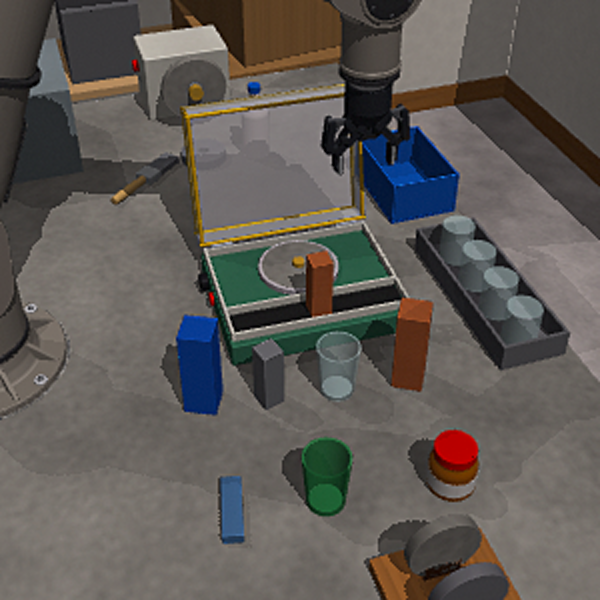

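The stone in the trough is the red one at scene (288,195) / side (338,222). The larger red block at scene (233,202) / side (385,251) stands on the bench. A blue block (side 279,265) and a grey one (side 314,267) also stand on the bench. So the smaller red one, in the trough, is the one meant. Next I fit the poses and overlay them in an enlarged crop.

```bash
cat > fit.py <<'E'
from h import *
from scipy.optimize import least_squares
def T(s,P):
    c,n=np.cos(s[2]),np.sin(s[2]); P=np.array(P,float).reshape(-1,3)
    return np.c_[s[0]+c*P[:,0]-n*P[:,1], s[1]+n*P[:,0]+c*P[:,1], P[:,2]]
def edge(a,x=0): # outer corner at hood angle a
    v=np.array([250,60]);  # toward -y, up
    c,n=np.cos(a),np.sin(a); # rotate from -y up
    return [x,.125-(v[0]*c-v[1]*n)/1e3,.06+(v[0]*n+v[1]*c)/1e3]
E
python3 - <<'E'
from fit import *
P={n:cap(n,n+'1') for n in ['scene','side']}
obs=[]
for n in P:
    for q,X in [('station',[0,0,0]),('trough',[0,-.083,.045]),('hood_hinge',[0,.125,.06])]:
        d=finder.tip_of(P[n],q)
        if d: obs.append((n,q,X,d[0]['xy'])); 
    obs.append((n,'edge',None,finder.tip_of(P[n],'hood_edge')[0]['xy']))
# manual rim corners from side crop
for X,c in [([-.16,-.13,.06],(232,333)),([.16,-.13,.06],(410,298)),([.16,.13,.06],(367,225))]:
    obs.append(('side','c',X,np.array(c)/2+[180,80]))
for X,c in [([.16,-.13,.06],(244,258)),([.16,.13,.06],(375,322))]:
    obs.append(('scene','c',X,np.array(c)/2+[130,100]))
def f(s): return np.concatenate([proj(P[n],T(s,edge(s[3]) if X is None else X))[0]-xy for n,q,X,xy in obs])
o=least_squares(f,[.68,.0,0,1.8],loss='soft_l1'); s=o.x; print(s)
for (n,q,_,xy),e in zip(obs,f(s).reshape(-1,2)): print(n,q,np.round(xy),e.round(1))
st=tri([(P['scene'],min(finder.tip_of(P['scene'],'stone_mid'),key=lambda d:np.hypot(*(np.array(d['xy'])-[288,195])))['xy']),(P['side'],[338,222])])
print('mid',st); 
for n in P: print(n,[np.round(d['xy']).tolist() for d in finder.tip_of(P[n],'stone_mid')])
np.save('s.npy',s)
k=4
out=[]
for n,(x0,y0,w,h) in {'scene':(240,140,180,140),'side':(260,110,150,160)}.items():
    im=cv2.resize(P[n]['img'][y0:y0+h,x0:x0+w],None,fx=k,fy=k,interpolation=cv2.INTER_CUBIC)
    def L(pts,c,cl=True):
        q=((proj(P[n],T(s,pts))-[x0,y0]+.5)*k).astype(int); cv2.polylines(im,[q],cl,c,1)
    B=lambda x,y,z:[[-x,-y,z],[x,-y,z],[x,y,z],[-x,y,z]]
    L(B(.16,.13,.06),(255,0,255)); L(B(.16,.13,0),(255,0,255))
    L([[-.15,-.1125,.045],[.15,-.1125,.045],[.15,-.0535,.045],[-.15,-.0535,.045]],(0,255,255))
    L([edge(s[3],-.157),edge(s[3],.157)],(255,0,0),False)
    cv2.imwrite(f'pics/f_{n}.png',im)
    out.append(im)
h=min(o.shape[0] for o in out)
E
```

```text
[ 0.56599256 -0.01043024 -0.05675137  2.82014208]
scene station [310. 224.] [-0.5  0.7]
scene trough [289. 203.] [0.7 3.6]
scene hood_hinge [341. 221.] [0.7 6.8]
scene edge [461. 272.] [-44.  -15.6]
side station [333. 228.] [-0.6 -1.8]
side trough [340. 234.] [-1.6 -1.5]
side hood_hinge [323. 195.] [ 0.6 -1.4]
side edge [312. 130.] [-3.6 24.3]
side c [296. 246.] [-0.6 -0.3]
side c [385. 229.] [3.  0.5]
side c [364. 192.] [-0.1 -6.2]
scene c [252. 229.] [-2.2 -2.5]
scene c [318. 261.] [-0.4 -0.3]
mid [ 0.56185559 -0.09092619  0.08620697]
scene [[235.0, 203.0], [278.0, 171.0], [289.0, 199.0]]
side [[281.0, 263.0], [340.0, 222.0], [385.0, 251.0], [313.0, 267.0]]
```

```bash
python3 - <<'E'
from fit import *
P={n:cap(n) for n in ['scene','side']}
obs=[('scene',[0,0,0],(310,224.5)),('side',[0,0,0],(332.5,228.5)),('scene',[0,-.083,.045],(289.5,203)),('side',[0,-.083,.045],(339,234)),('scene',None,(381,180)),('side',None,(311,129)),('side',[0,.125,.06],(323,195.5))]
for X,c in [([-.16,-.13,.06],(232,333)),([.16,-.13,.06],(410,298))]: obs.append(('side',X,np.array(c)/2+[180,80]))
for X,c in [([.16,-.13,.06],(244,258)),([.16,.13,.06],(375,322))]: obs.append(('scene',X,np.array(c)/2+[130,100]))
def f(s): return np.concatenate([proj(P[n],T(s,edge(s[3]) if X is None else X))[0]-np.array(xy) for n,X,xy in obs])
o=least_squares(f,[.57,-.01,-.06,1.8],loss='soft_l1'); s=o.x; print(s); print(f(s).reshape(-1,2).round(1).tolist())
st=tri([(P['scene'],(289,196)),(P['side'],(339,222))])
d=st-[s[0],s[1],0];c,n_=np.cos(s[2]),np.sin(s[2]); print('mid',st,'station frame',c*d[0]+n_*d[1],-n_*d[0]+c*d[1])
sx=c*d[0]+n_*d[1]
np.save('s.npy',s); k=4; ims=[]
for n,(x0,y0,w,h) in {'scene':(245,140,195,145),'side':(260,110,195,150)}.items():
    k=4; im=cv2.resize(P[n]['img'][y0:y0+h,x0:x0+w],None,fx=k,fy=k,interpolation=cv2.INTER_CUBIC)
    def L(pts,c,cl=True):
        q=((proj(P[n],T(s,pts))-[x0,y0]+.5)*k).astype(int); cv2.polylines(im,[q],cl,c,1)
    B=lambda x,y,z:[[-x,-y,z],[x,-y,z],[x,y,z],[-x,y,z]]
    L(B(.16,.13,.06),(255,0,255)); L(B(.16,.13,0),(255,0,255))
    L([[-.15,-.1125,.045],[.15,-.1125,.045],[.15,-.0535,.045],[-.15,-.0535,.045]],(0,255,255))
    for z in (.045,.155): L([[sx+a*.018,-.083+b*.018,z] for a,b in ((-1,-1),(1,-1),(1,1),(-1,1))],(255,255,0))
    L([edge(s[3],-.157),edge(s[3],.157)],(255,0,0),False)
    cv2.imwrite(f'pics/f_{n}.png',im)
E
```

```text
[ 0.56062711 -0.01418748 -0.01414578  1.75755608]
[[-0.2, -0.6], [-1.5, -0.9], [-0.2, 3.2], [-0.5, -1.1], [-0.6, 1.2], [0.8, -3.2], [-2.1, -0.9], [0.2, 1.9], [2.7, -0.0], [-1.6, -2.1], [2.2, -2.3]]
mid [ 0.56011184 -0.0967614   0.09333686] station frame 0.0006528153399377389 -0.08257293861158534
```

View pics/f_scene.png

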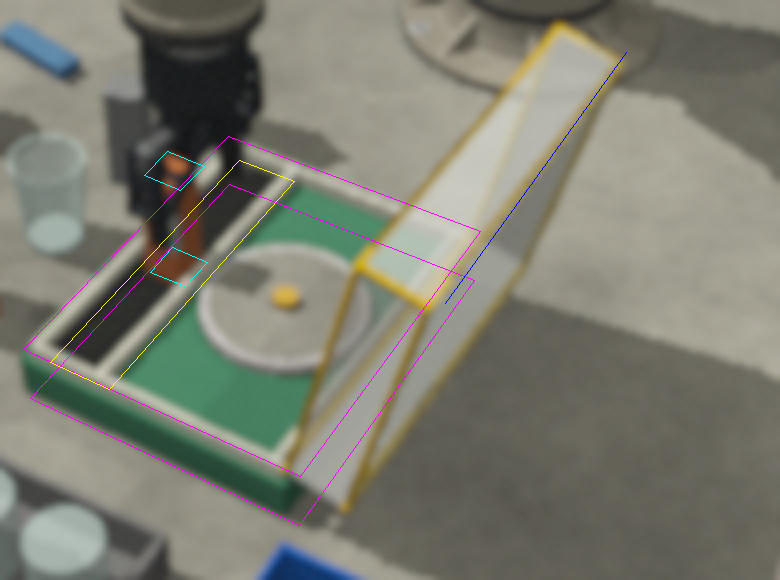

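View pics/f_side.png

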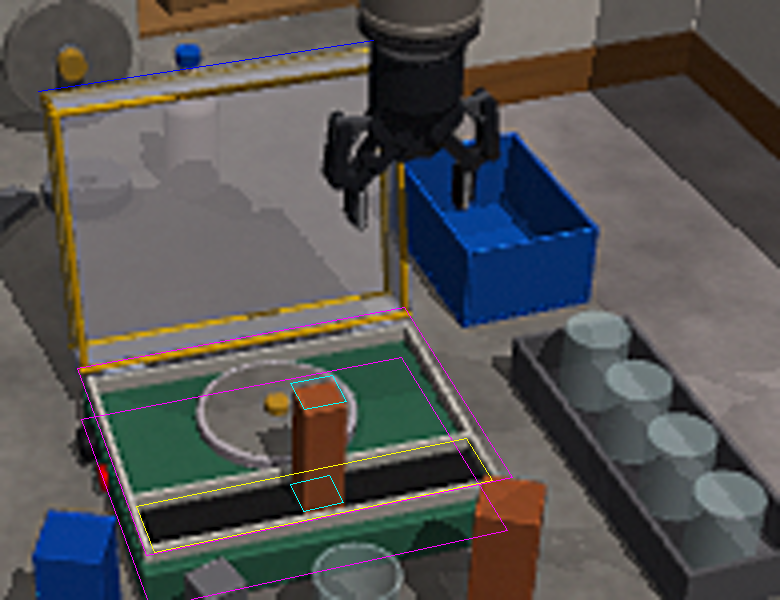

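```bash
python3 - <<'E'
from fit import *
P={n:cap(n) for n in ['scene','side','wrist']}
I=cv2.INTER_CUBIC
a=cv2.resize(P['side']['img'][205:248,276:390],(798,301),interpolation=I)
b=cv2.resize(P['scene']['img'][168:268,245:325],(239,299),interpolation=I)
b=cv2.resize(P['scene']['img'][165:273,245:389],(398,299),interpolation=I)
c=cv2.resize(P['wrist']['img'],(400,250)); c=cv2.copyMakeBorder(c,0,49,0,0,0)
cv2.imwrite('pics/c.png',np.vstack([a,np.hstack([b,c])]))
np.save('wr.npy',np.r_[np.ravel(P['wrist']['mtx']),np.ravel(P['wrist']['rvec']),np.ravel(P['wrist']['tvec'])])
E
```

```text
(no output)
```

View pics/c.png

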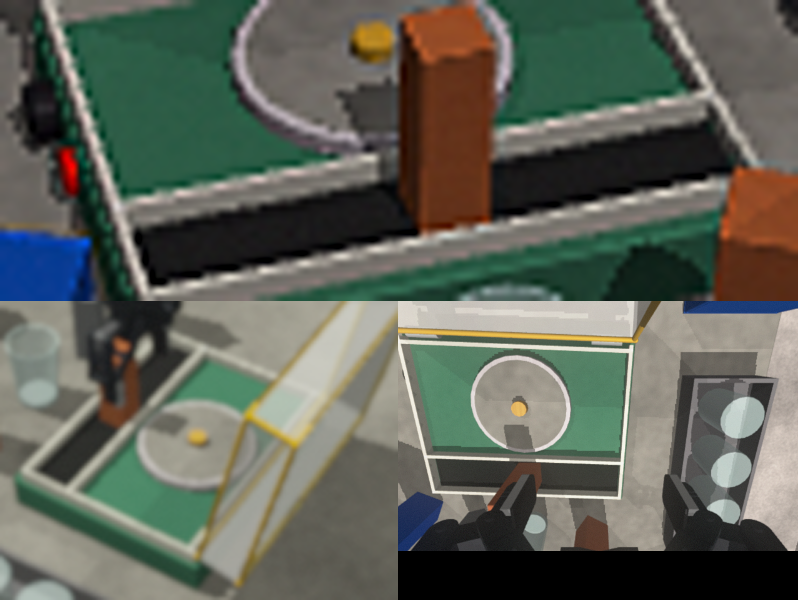

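The wrist view shows the whole station. Dividing wall: (427,457)–(624,463) in the composite. Outer wall: (436,490)–(621,498). Right rim x ≈ 631→621. Nut at (519,408).

```bash
python3 - <<'E'
from fit import *
P={n:cap(n) for n in ['scene','side','wrist']}
w=lambda c:(np.array(c)-[398,301])/.625
sd=lambda c:np.array(c)/7+[276,205]-.5
sc=lambda c:(np.array(c)-[0,301])/2.765+[245,165]-.5
A,B,D=.1525,-.1150,-.051
obs=[('wrist',[-A,D,.06],w((430,457))),('wrist',[A,D,.06],w((624,463))),('wrist',[-A,B,.06],w((437,490))),('wrist',[A,B,.06],w((621,497))),('wrist',[0,.032,.067],w((519,408))),
('side',[-.15,-.1125,.06],sd((148,290))),('side',[-.15,-.0535,.045],sd((140,232))),('side',[.15,-.0535,.06],sd((703,97))),('side',[0,.032,.067],sd((374,40))),('side',[.15,-.0535,.045],sd((716,122))),
('scene',[.15,-.1125,.06],sc((40,468))),('scene',[.15,-.0535,.06],sc((78,486))),('scene',[0,.032,.067],sc((198,436))),
('scene',None,(381,180)),('side',None,(311,129))]
def f(s): return np.concatenate([proj(P[n],T(s,edge(s[3]) if X is None else X))[0]-np.array(xy) for n,X,xy in obs])
o=least_squares(f,[.57,-.01,-.06,1.8],loss='soft_l1'); s=o.x; print(s); print(*[(ob[0],e) for ob,e in zip(obs,f(s).reshape(-1,2).round(1).tolist())],sep='\n')
np.save('s.npy',s)
c,n_=np.cos(s[2]),np.sin(s[2])
inv=lambda W:(c*(W[0]-s[0])+n_*(W[1]-s[1]),-n_*(W[0]-s[0])+c*(W[1]-s[1]))
# stone: side bottom front corners & top corners
for q,z in [((418,230),.045),((492,222),.045),((398,15),.155),((422,60),.155),((494,45),.155),((475,5),.155)]:
    print('stone corner',z,np.round(inv(onz(P['side'],sd(q),z)),4))
for q in ['stone_mid']:
    for n in P: print(n,[(np.round(d['xy']).tolist(),np.round(inv(onz(P[n],d['xy'],.1)),3).tolist()) for d in finder.tip_of(P[n],q)])
for q in ['tumbler','flask','jar']:
  for n in ['side','scene']:  print(q,n,[np.round(inv(onz(P[n],d['xy'],0)),3).tolist() for d in finder.tip_of(P[n],q)[:2]])
print('stone tall red', inv(onz(P['side'],np.array([393,272]),0)))
R,t=RC(P['wrist']); print('wcam',-R.T@t)
E
```

```text
[ 0.56215211 -0.02232914 -0.02705276  1.80144691]
('wrist', [-5.0, 0.1])
('wrist', [-0.7, -1.9])
('wrist', [-2.2, 3.8])
('wrist', [0.3, -0.6])
('wrist', [0.5, 0.6])
('side', [1.8, -0.4])
('side', [-1.1, -0.4])
('side', [1.8, -0.8])
('side', [0.7, -1.1])
('side', [-0.3, -1.1])
('scene', [-4.9, 1.0])
('scene', [-3.9, 1.4])
('scene', [-0.6, -0.3])
('scene', [-0.8, 3.7])
('side', [2.0, -2.4])
stone corner 0.045 [-0.0182 -0.0935]
stone corner 0.045 [ 0.0177 -0.0982]
stone corner 0.155 [-0.0197 -0.064 ]
stone corner 0.155 [-0.019  -0.0991]
stone corner 0.155 [ 0.0161 -0.0982]
stone corner 0.155 [ 0.0171 -0.0672]
scene [([288.0, 194.0], [0.001, -0.078]), ([235.0, 203.0], [0.127, -0.205]), ([312.0, 224.0], [0.079, 0.065]), ([278.0, 172.0], [-0.081, -0.173])]
side [([382.0, 249.0], [0.086, -0.244]), ([341.0, 223.0], [0.003, -0.089]), ([311.0, 266.0], [-0.143, -0.252]), ([280.0, 263.0], [-0.23, -0.214])]
wrist []
tumbler side [[-0.09, -0.421], [-0.019, -0.223]]
tumbler scene [[-0.017, -0.216], [-0.096, -0.421]]
flask side []
flask scene [[0.045, 0.52]]
jar side [[0.096, -0.436]]
jar scene [[0.094, -0.437], [0.007, 0.004]]
stone tall red (np.float64(0.12569518758932033), np.float64(-0.2576057153790013))
wcam [0.67513386 0.0832109  0.37376444]
```

Fit is good (2–5 px). The station is at (0.562, −0.022) with yaw −0.027. The stone is at station (0, −0.082), square to within about 1.5°, near the middle, so it can tip either way. I'll push it from the +x side toward −x.

Tool axes: tool x = world y, tool y = world x, tool z = down.

>>> apply_moves(
  travel=[
    [0,0,0],
    [-2.1,-1.1,0],
    [-2.1,-1.1,0],
    [-2.1,-1.1,0],
    [-2.1,-1.1,0],
    [-2.1,-1.1,0],
    [0,0,0],
    [0,0,0],
  ],
  twist=[0.027,0,0,0,0,0,0,0],
  gripper=0,
)

```text
time: 3.67
ee_pos: [0.6144, -0.1059, 0.2308]
ee_rot: [-2.262, -2.18, -0.001]
wrist_force: [-0.6, 0.6, -1.0]
opening: -0.0002
```

>>> apply_moves(
  travel=[
    [0,0.2,2],
    [0,0,2],
    [0,0,2],
    [0,0,2],
    [0,0,1.5],
    [0,0,0],
  ],
  twist=[0,0,0,0,0,0],
)

```text
time: 4.17
ee_pos: [0.6196, -0.1037, 0.1343]
ee_rot: [2.265, 2.173, 0.008]
wrist_force: [-0.7, -0.1, -0.5]
opening: 0.0001
```

```bash
python3 - <<'E'
from fit import *
p=cap('scene'); q=cap('side'); I=cv2.INTER_CUBIC
a=cv2.resize(p['img'][140:260,245:345],(500,600),interpolation=I); b=cv2.resize(q['img'][170:370,290:390][0:200],(300,600),interpolation=I)
cv2.imwrite('pics/d.png',np.hstack([a,b]))
E
```

```text
(no output)
```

View pics/d.png

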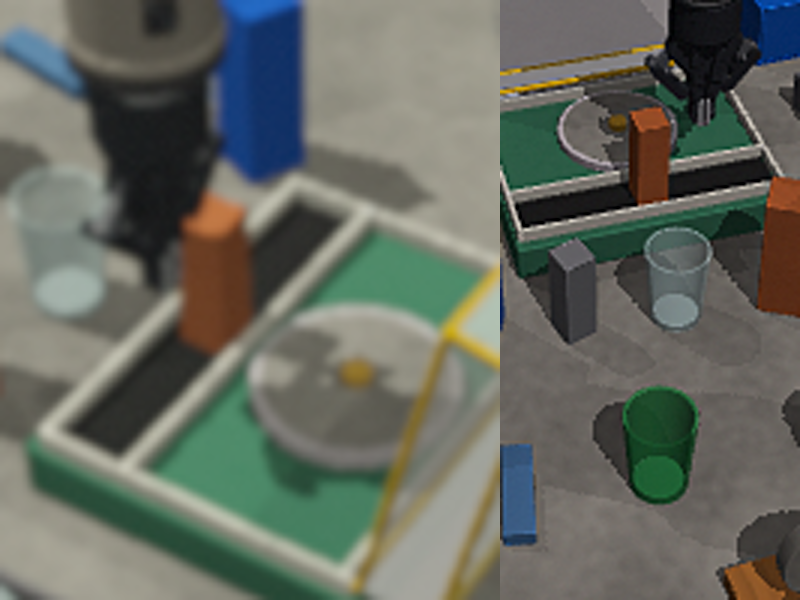

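Fingers are on the +x side of the stone (side view: tip at (703,115), stone at (650,150)). Now I push toward −x.

>>> apply_moves(
  travel=[
    [0,-1,0],
    [0,-1,0],
    [0,-1,0],
    [0,-1,0],
    [0,-1,0],
    [0,-1,0],
  ],
  twist=[0,0,0,0,0,0],
)

```text
time: 4.77
ee_pos: [0.5587, -0.1008, 0.1412]
ee_rot: [2.26, 2.167, 0.019]
wrist_force: [0.9, -0.3, 0.0]
opening: -0.0002
```

```bash
python3 - <<'E'
from fit import *
s=np.load('s.npy');c,n_=np.cos(s[2]),np.sin(s[2])
inv=lambda W:(c*(W[0]-s[0])+n_*(W[1]-s[1]),-n_*(W[0]-s[0])+c*(W[1]-s[1]))
for n in ['side','scene']:
    p=cap(n); print(n,[(np.round(d['xy']).tolist(),round(d['score'],2),np.round(inv(onz(p,d['xy'],.08)),3).tolist()) for d in finder.tip_of(p,'stone_mid')])
st=r.get_state(); print(st['time'],st['ee_pos'],st['wrist_force'])
E
```

```text
side [([280.0, 268.0], 0.95, [-0.231, -0.215]), ([384.0, 250.0], 0.75, [0.1, -0.231]), ([295.0, 332.0], 0.73, [-0.241, -0.451]), ([334.0, 221.0], 0.68, [-0.011, -0.052]), ([310.0, 267.0], 0.66, [-0.144, -0.234]), ([255.0, 169.0], 0.34, [-0.215, 0.344])]
scene [([294.0, 187.0], 0.78, [-0.062, -0.092]), ([296.0, 154.0], 0.77, [-0.229, -0.193]), ([276.0, 172.0], 0.66, [-0.1, -0.198]), ([235.0, 203.0], 0.62, [0.112, -0.219])]
4.9667 [ 0.55992184 -0.10084909  0.14109568] [ 0.69620108 -0.86248442 -0.98495017]
```

>>> apply_moves(
  travel=[
    [0,-1,0],
    [0,-1,0],
    [0,-0.5,0],
    [0,0,0],
    [0,0,0],
    [0,0,0],
    [0,0,0],
  ],
  twist=[0,0,0,0,0,0,0],
)

```text
time: 5.55
ee_pos: [0.5333, -0.0996, 0.1403]
ee_rot: [2.259, 2.168, 0.019]
wrist_force: [0.1, 0.4, -0.5]
opening: -0.0
```

```bash
python3 - <<'E'
from fit import *
p=cap('scene'); q=cap('side'); I=cv2.INTER_CUBIC
a=cv2.resize(p['img'][140:260,245:345],(500,600),interpolation=I)[:330]; b=cv2.resize(q['img'][200:250,280:392],(784,350),interpolation=I)[:260]
a=cv2.copyMakeBorder(a,0,0,0,284,0)
cv2.imwrite('pics/e.png',np.vstack([a,b]))
E
```

```text
(no output)
```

View pics/e.png

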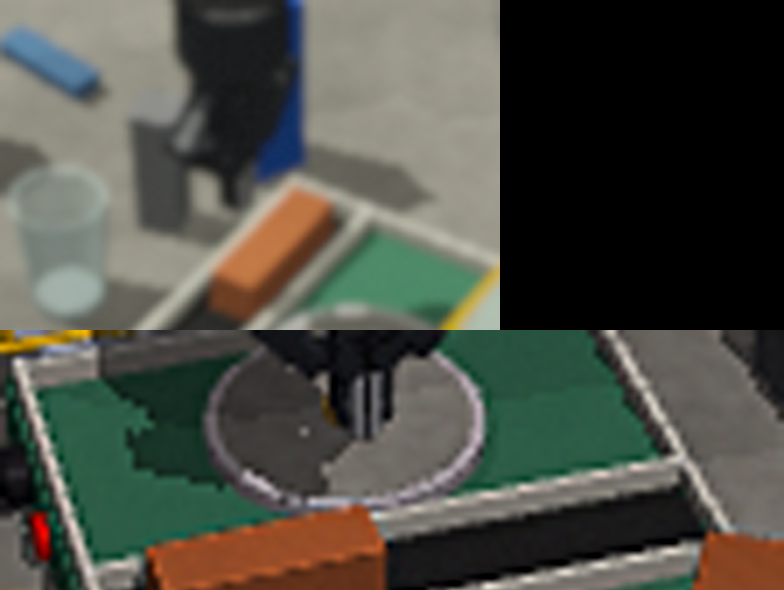

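The stone has fallen and lies along the trough (side view: top from (150,550) to (385,545)). I'll check the end clearance numerically.

```bash
python3 - <<'E'
from fit import *
s=np.load('s.npy');c,n_=np.cos(s[2]),np.sin(s[2])
inv=lambda W:(c*(W[0]-s[0])+n_*(W[1]-s[1]),-n_*(W[0]-s[0])+c*(W[1]-s[1]))
p=cap('side');q=cap('scene')
def blob(p,box):
    x0,y0,x1,y1=box; hsv=cv2.cvtColor(p['img'],cv2.COLOR_BGR2HSV)[y0:y1,x0:x1]
    m=((hsv[...,0]<14)&(hsv[...,1]>130)&(hsv[...,2]>50)).astype(np.uint8)
    n,l,st,_=cv2.connectedComponentsWithStats(m); i=1+st[1:,4].argmax(); 
    pts=np.argwhere(l==i)[:,::-1]+[x0,y0]; return cv2.convexHull(pts.astype(np.int32)).reshape(-1,2)
for n,P,box in [('side',p,(285,205,362,262)),('scene',q,(275,165,322,215))]:
    h=blob(P,box); ap=cv2.approxPolyDP(h.reshape(-1,1,2),2,True).reshape(-1,2)
    for v in ap: print(n,v,np.round(inv(onz(P,v,.081)),3),np.round(inv(onz(P,v,.045)),3))
# fit box: x-centre,y-centre,yaw by hull IoU
def cost(v):
    t=0
    for P,box in [(p,(285,205,362,262)),(q,(275,165,322,215))]:
        h=H[id(P)]
        X=np.array([[a*.055,b*.018,z] for a in(-1,1) for b in(-1,1) for z in(.045,.081)]); cc,ss=np.cos(v[2]),np.sin(v[2])
        X=np.c_[v[0]+cc*X[:,0]-ss*X[:,1],v[1]+ss*X[:,0]+cc*X[:,1],X[:,2]]
        g=cv2.convexHull(proj(P,T(s,X)).astype(np.float32)).reshape(-1,2)
        for D in np.array([[np.cos(a),np.sin(a)] for a in np.linspace(0,2*np.pi,36)]): t+=abs((g@D).max()-(h@D).max())
    return t
H={id(p):blob(p,(285,205,362,262)),id(q):blob(q,(275,165,322,215))}
from scipy.optimize import minimize
o=minimize(cost,[-.075,-.083,0],method='Nelder-Mead',options=dict(initial_simplex=[[-.075,-.083,0],[-.06,-.083,0],[-.075,-.078,0],[-.075,-.083,.05]])); print(o.x,o.fun/72)
E
```

```text
side [334 238] [-0.035 -0.133] [-0.023 -0.095]
side [304 244] [-0.136 -0.133] [-0.127 -0.095]
side [301 231] [-0.13  -0.069] [-0.121 -0.029]
side [331 225] [-0.026 -0.068] [-0.013 -0.028]
scene [310 181] [-0.118 -0.062] [-0.155 -0.084]
scene [310 186] [-0.095 -0.048] [-0.13  -0.069]
scene [295 202] [ 0.003 -0.048] [-0.029 -0.07 ]
scene [287 201] [ 0.013 -0.074] [-0.019 -0.097]
scene [289 193] [-0.025 -0.091] [-0.058 -0.114]
scene [303 179] [-0.115 -0.089] [-0.151 -0.113]
[-0.07396451 -0.08195377  0.09763506] 1.1793246328918834
```

Stone spans station x −0.129…−0.019, well inside the ±0.150 ends. Next, up and over to the far side of the hood.

>>> apply_moves(
  travel=[
    [0,0,-3],
    [0,0,-3],
    [0,0,-3],
    [0,0,-3],
    [0,0,-3],
    [0,0,-3],
    [0,0,-3],
    [0,0,0],
  ],
  twist=[0,0,0,0,0,0,0,0],
)

```text
time: 6.42
ee_pos: [0.5288, -0.0997, 0.3582]
ee_rot: [2.262, 2.17, 0.013]
wrist_force: [0.5, -0.3, 0.2]
opening: 0.0005
```

>>> apply_moves(
  travel=[
    [3,0.2,0],
    [3,0.2,0],
    [3,0.2,0],
    [3,0.2,0],
    [3,0.2,0],
    [3,0.2,0],
    [3,0.2,0],
    [3,0.2,0],
    [3,0.2,0],
    [3,0.2,0],
    [3,0.2,0],
    [3,0.2,0],
    [0,0,0],
  ],
  twist=[0,0,0,0,0,0,0,0,0,0,0,0,0],
)

```text
time: 7.5
ee_pos: [0.5714, 0.2734, 0.3598]
ee_rot: [2.268, 2.159, 0.021]
wrist_force: [-1.1, 0.2, 0.4]
opening: 0.0002
```

>>> apply_moves(
  travel=[
    [0,0,2],
    [0,0,2],
    [0,0,2],
    [0,0,2],
    [0,0,2],
    [0,0,0.5],
    [0,0,0],
  ],
  twist=[0,0,0,0,0,0,0],
)

```text
time: 8.08
ee_pos: [0.573, 0.2782, 0.2488]
ee_rot: [2.263, 2.167, 0.022]
wrist_force: [-0.2, -0.2, 0.2]
opening: -0.0
```

```bash
python3 - <<'E'
from fit import *
for L in (.225,):
  for a in np.arange(1.8,-.01,-.15):
    print(round(a,2),'station y',round(.125-(L*np.cos(a)-.06*np.sin(a)),3),'z',round(.06+L*np.sin(a)+.06*np.cos(a),3),'edge',np.round(edge(a)[1:],3))
q=cap('side'); print(q['img'].shape)
cv2.imwrite('pics/g.png',cv2.resize(q['img'][70:270,230:480],(750,600),interpolation=cv2.INTER_CUBIC))
E
```

```text
1.8 station y 0.235 z 0.265 edge [0.24 0.29]
1.65 station y 0.203 z 0.28 edge [0.205 0.304]
1.5 station y 0.169 z 0.289 edge [0.167 0.314]
1.35 station y 0.134 z 0.293 edge [0.129 0.317]
1.2 station y 0.099 z 0.291 edge [0.09  0.315]
1.05 station y 0.065 z 0.285 edge [0.053 0.307]
0.9 station y 0.032 z 0.274 edge [0.017 0.293]
0.75 station y 0.001 z 0.257 edge [-0.017  0.274]
0.6 station y -0.027 z 0.237 edge [-0.047  0.251]
0.45 station y -0.052 z 0.212 edge [-0.074  0.223]
0.3 station y -0.072 z 0.184 edge [-0.096  0.191]
0.15 station y -0.089 z 0.153 edge [-0.113  0.157]
0.0 station y -0.1 z 0.12 edge [-0.125  0.12 ]
(400, 640, 3)
```

View pics/g.png

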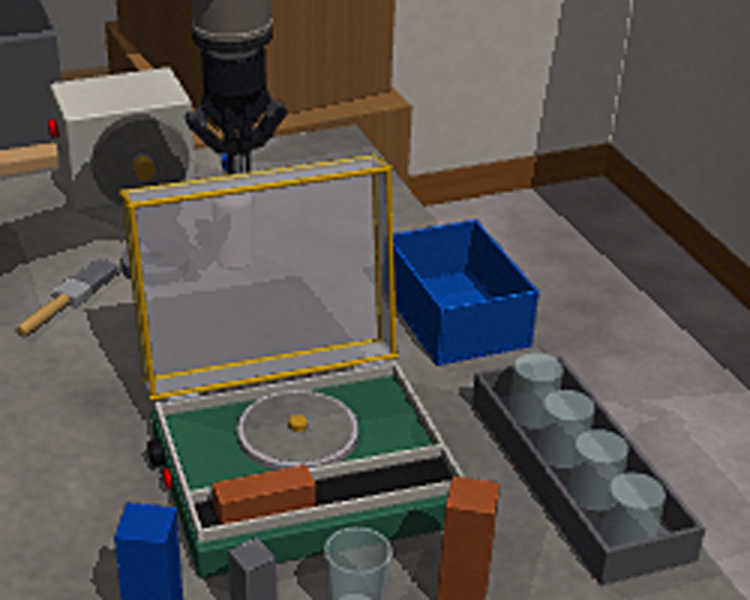

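Stone is lying in the trough (265,495); the fingers are behind the hood at (237,165). Start closing.

>>> apply_moves(
  travel=[
    [-1.5,0,-0.4],
    [-1.5,0,-0.4],
    [-1.5,0,-0.4],
    [-1.5,0,-0.4],
    [-1.5,0,-0.4],
    [-1.5,0,-0.4],
    [-1.5,0,-0.4],
    [-1.5,0,-0.4],
  ],
  twist=[0,0,0,0,0,0,0,0],
)

```text
time: 8.8
ee_pos: [0.5687, 0.153, 0.293]
ee_rot: [2.259, 2.168, 0.044]
wrist_force: [0.5, 2.7, -1.0]
opening: -0.0002
```

>>> apply_moves(
  travel=[
    [-1.6,0,0],
    [-1.6,0,0],
    [-1.6,0,0.1],
    [-1.6,0,0.3],
    [-1.6,0,0.4],
    [-1.6,0,0.5],
  ],
  twist=[0,0,0,0,0,0],
)

```text
time: 9.3
ee_pos: [0.566, 0.0487, 0.2912]
ee_rot: [2.258, 2.16, 0.07]
wrist_force: [-0.1, 2.0, -0.1]
opening: -0.0004
```

>>> apply_moves(
  travel=[
    [-1.5,0,0.9],
    [-1.5,0,1.0],
    [-1.5,0,1.1],
    [-1.5,0,1.2],
    [-1.3,0,1.2],
    [-1.3,0,1.2],
    [-1.3,0,1.3],
  ],
  twist=[0,0,0,0,0,0,0],
)

```text
time: 9.88
ee_pos: [0.5671, -0.0617, 0.2228]
ee_rot: [2.255, 2.142, 0.097]
wrist_force: [-0.2, 1.8, 0.9]
opening: -0.0003
```

>>> apply_moves(
  travel=[
    [-0.8,0,1.4],
    [-0.7,0,1.4],
    [-0.7,0,1.4],
    [-0.6,0,1.4],
    [-0.4,0,1.4],
  ],
  twist=[0,0,0,0,0],
)

```text
time: 10.3
ee_pos: [0.5711, -0.103, 0.1586]
ee_rot: [2.256, 2.125, 0.109]
wrist_force: [-0.2, 0.4, 0.9]
opening: -0.0003
```

>>> apply_moves(
  travel=[
    [0,0,0.9],
    [0,0,0.9],
    [0,0,0.9],
    [0,0,0.7],
  ],
  twist=[0,0,0,0],
)

```text
time: 10.63
ee_pos: [0.5745, -0.1066, 0.1261]
ee_rot: [2.258, 2.116, 0.114]
wrist_force: [0.1, -0.0, 1.1]
opening: 0.0003
```

>>> apply_moves(
  travel=[
    [0,0,0.3],
    [0,0,0.3],
    [0,0,0.3],
    [0,0,0.3],
  ],
  twist=[0,0,0,0],
)

```text
time: 10.97
ee_pos: [0.5757, -0.1064, 0.1196]
ee_rot: [2.258, 2.116, 0.115]
wrist_force: [-35.6, 3.7, 73.9]
opening: 0.0002
```

Firm stop at z ≈ 0.12, so the hood is down on the base. Back off and move clear.

>>> apply_moves(
  travel=[
    [0,0,-1],
    [0,0,-2],
    [0,0,-3],
    [0,0,-3],
    [0,0,-3],
    [0,0,-3],
    [0,0,-3],
    [0,0,0],
  ],
  twist=[0,0,0,0,0,0,0,0],
)

```text
time: 11.63
ee_pos: [0.5594, -0.1069, 0.3099]
ee_rot: [2.253, 2.121, 0.118]
wrist_force: [1.5, -0.1, 0.0]
opening: -0.0002
```

```bash
python3 - <<'E'
from fit import *
s=np.load('s.npy'); I=cv2.INTER_CUBIC; ims=[]
for n,(x0,y0) in {'side':(270,150),'scene':(230,140)}.items():
    p=cap(n); im=cv2.resize(p['img'][y0:y0+150,x0:x0+130],(520,600),interpolation=I)
    for d in finder.tip_of(p,'hood_edge')[:1]: print(n,d, proj(p,T(s,edge(0))))
    q=((proj(p,T(s,[edge(0,-.157),edge(0,.157),[.157,.125,.12],[-.157,.125,.12]]))-[x0,y0]+.5)*4).astype(int); cv2.polylines(im,[q],True,(255,0,255),1)
    ims.append(im)
cv2.imwrite('pics/z.png',cv2.resize(np.hstack(ims),(800,460)))
E
```

```text
side {'xy': [340.7, 227.8], 'score': 0.92} [[343.72139251 225.27520948]]
scene {'xy': [274.8, 183.9], 'score': 0.61} [[276.17478553 185.11405255]]
```

View pics/z.png

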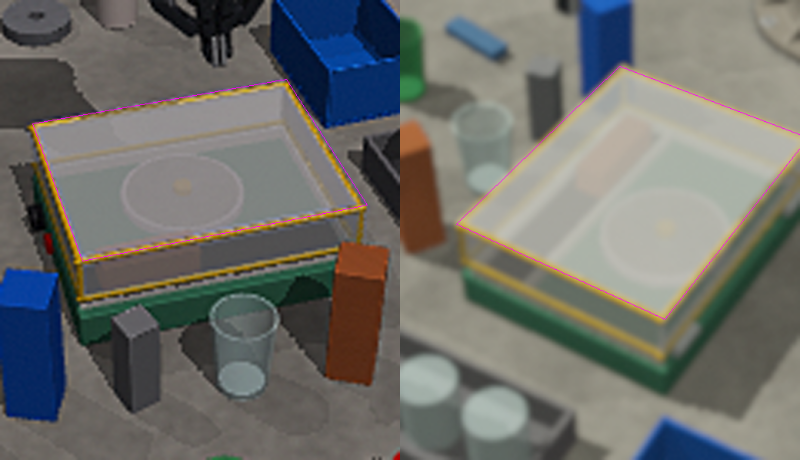

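The hood's yellow outline coincides with the model of the closed hood in both views (side (80,260)–(363,207), scene (458,223)–(665,318)). The stone is inside and the neighbours still stand.

```bash
python3 -c "
from cell import r
print(r.sign_off())"
```

```text
the job is handed in; nothing more can be done
None
```

I tipped the stone over with the outside of the closed fingers, pushed the hood down until it was fully closed, moved clear and handed the job in at about 12 s.

- **Stone:** It was the smaller red block, in the trough. It fell toward the robot (station −x) and lies along the trough. A fit to both camera views puts it at about station x −0.129 to −0.019, against trough ends at ±0.150. The fitted yaw of about 0.1 rad is uncertain, but the pictures show it inside the walls. It was not lifted.
- **Hood:** In the final pictures its outline matches the model of the closed hood in both views. The network's free-edge points lie 2 to 4 px from where the closed edge should be.
- **Force:** The last push down ended against the stop at about 82 N on the wrist, pressed by the fingertips. That is under the 120 N limit but harder than I intended.
- **Other things:** In the final views the tumbler, the grey and blue blocks and the large red block still stand where they were. I did not re-measure the other items. The fingers ended about 19 cm above the hood, touching nothing.

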